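# Load the smear-slide tray under the dryer's leaf springs

### The job

Load the tray of stained smear slides into the slide dryer: press the tray down with the fingertips (it has a thumb rest at its near end) against the sprung warm plate and, keeping it pressed, push it in under the crossbar and its two leaf springs until it is fully home against the end stop, then take the hand away. Do not touch the glass slides, do not lift or tip the tray, and leave the things standing round the dryer alone.

Things in the scene. Friction and masses are not known exactly. Their poses are not given: they have to be found in the camera images.
- slide_dryer: Slide dryer: low white housing 200 x 124 mm, fixed to the worktop. Origin: centre of its underside (z = 0). Its x is the way the tray is pushed in (away from the robot), y left, z up. In its frame: aluminium warm plate from x -92 to 86 mm, top at z 50 mm at rest; guide cheeks either side of it, inner faces at y +-41.5 mm, tops at z 58 mm.
- crossbar (a point): Middle of the lower near edge of the rigid crossbar over the warm plate (dryer frame x 43, y 0, z 56 mm). The bar is 10 mm deep along x; its top is at z 70 mm, its screws 2 mm higher. Its underside is 4 mm lower than the tops of the tray's rails while the plate is up: the tray goes under only when pressed down more than 4 mm.
- end_stop (a point): Middle of the near face of the end stop (dryer frame x 88, y 0, z 50 mm); the tray is home when its nose rests against it.
- warm_plate (a joint): How far the sprung warm plate is pressed down, m: 0 at rest (up), 0.008 at its hard lower stop. It moves straight down without tilting; about 5 N on the tray starts it and about 13 N holds it right down. With the tray home and let go, the crossbar keeps it at about 0.004.
- leaf_left (a joint): Angle of the left (y +34 mm) of two leaf springs that trail from the far side of the crossbar (pivot x 54 mm) down to rounded tips at x 74 mm in the dryer frame; rad, 0 at rest, grows as the tip is lifted. 0.1 to 0.35 while riding on a tray rail (2 to 3 N), about 0.15 with the tray home, let go, and the tip in the tray's notch.
- leaf_right (a joint): The same for the right leaf spring (y -34 mm).
- slide_tray: Loose grey plastic slide tray on the warm plate between the cheeks, its nose 4 to 20 mm short of the crossbar; 114 (x) x 80 (y) mm, 0.14 kg. Origin: centre of its underside; x towards its nose, z up. Rail tops at z 10 mm, with a 4 mm deep notch in each at x 26 to 48 mm for the leaf tips. Home is 49 to 65 mm farther in; sliding it while pressed takes about 4 to 10 N.
- tray_thumb (a point): Centre of the thumb rest on its upper face (tray frame x -44, y 0, z 6 mm): the flat, open, ribbed area over the tray's whole width from its near edge (x -57 mm) to the thumb ridge (x -31 mm).
- thumb_ridge (a point): Middle of the upper near edge of the thumb ridge (tray frame x -31, y 0, z 13 mm), a 4 mm thick wall across the tray that stands 7 mm above the thumb rest; fingertips on the rest push the tray in against it.
- tray_nose (a point): Middle of the tray's leading edge at its underside (tray frame x 57, y 0, z 0 mm).
- slides: The two glass slides lying side by side in the tray beyond the thumb ridge (tray frame x -23 to 50 mm, y -26 to 26 mm, tops at z 8 mm), fixed to it; not to be touched. Origin and axes are the tray's.
- oil_bottle: Small brown dropper bottle, white cap, 29 x 28 x 62 mm, standing left of the dryer; origin at the centre of its underside. Bystander.
- petri_dish: Round closed petri dish, 72 mm across, 15 mm high, lying right of the dryer; origin at the centre of its underside. Bystander.
- marker: White marker pen with black cap, 135 mm long, 17 mm thick, lying left of the dryer; origin at its middle, underside. Bystander.
Things that resemble listed ones, but are neither listed nor needed, are in the scene too. Of the things shaped like the slide_tray, the grey one is meant.

How it is judged:
By the outcome, as a careful person would: the job done as asked, in the order asked, and still so for the second after the job is handed in, with the robot touching nothing.
It also fails if it takes over 32 s, if anything falls off the work surface, if the arm or the gripper's body presses on something with over 40 N, if the wrist force passes 120 N, or if a joint passes its speed limit or range.

### The arm

A 6-joint arm with a two-finger parallel gripper is mounted at the origin on a cart in front of the work surface, level with it; the furniture and walls round the work are solid. World frame = base frame: x ahead of the robot, y to its left, z up, the work surface at z = 0. Lengths are in m, angles in rad, forces in N, time in s.
With the tool pointing down it reaches from about 0.375 to 0.9 m from the base axis. Payload 3.1 kg.
Tool frame: the origin (TCP) lies at the centre of the arm's flange, where the gripper is bolted on; the fingertips stand robot.tip_extent ahead of it and the grasp point (between the pads) lies 164 mm ahead of it (robot.tip_extent is the distance from the TCP to the fingertips, in m); z points along the fingers, y is the line along which they close (so a half turn about z gives the same grasp; the last joint's range is limited). The gripper opens to 87 mm and grips with 3 to 60 N. Pads are 19 mm wide; open, the fingers measure 117 mm over their backs; the gripper's body (75 mm by 190 mm) begins 51 mm behind the grasp point.
Start: joints at [1.036, 0.527, 1.433, -0, 1.181, -0.178], TCP at [0.218, 0.586, 0.405] pointing down, gripper open.
Joint ranges: [-3.08, 3.08], [-0.75, 2.2], [0.22, 2.44], [-1.43, 4.57], [0, 2.65], [-2.85, 2.85]. Speed limits (rad/s): [2.79, 2.79, 3.14, 3.14, 3.14, 3.14].

### API

Orientations are given as a unit quaternion [x, y, z, w].
In Python, from rig import get_obs, camera, hand_in, cut_out, robot gives the robot as it stands.
- The arm moves only by the tool step_arm, never from a script. Its argument "rows" is a list of rows, each a list of 6 numbers: the shift along the world's x, y, z in m, then the turn, a rotation vector about the world's x, y, z in degrees. A call has 1 to 12 rows; each row shifts and turns the commanded pose from where the row before left it; what a row does not reach is not made up. A row lasts 1/8 s, in which the tool goes at most 62.5 mm and 10.7 degrees, less where a joint would pass 70% of its speed; a pose out of reach is approached as far as the arm can. A call is refused whole if a number of a shift passes 0.0625 or a number of a turn 10.7, either way. A call with a gripper value outside its range is refused whole. "jaw" is the finger opening in m, from 0 to 0.087, set as the call begins (left out, the last holds). The fingers move at their own pace and stop on an object; "squeeze" is the grip in N (left out, the last holds). Time passes only in rows, so rows that do not move let the fingers close. It gives the time, the measured TCP pose, the force, the opening and the grip force at its end, in the units of the state.
- get_obs(): the state, without advancing time (a new reading comes with each control period).
- camera(name): name is "side" or "top" or "wrist"; returns a dict with "pixels" (480x640x3 uint8, blue, green, red), "depth" (480x640 float32, m along the optical axis (not along the pixel's ray), 0 where there is no reading), "fov_y" (degrees; the focal length in pixels is half the picture's height over the tangent of half this angle, whatever the lens; pixels are square), "cx", "cy" (the principal point, pixels), "extrinsics" (4x4, takes a point from camera to world coordinates); the wrist camera has in their place "mount" (4x4, takes a point from camera to tool coordinates, whose origin is the TCP and whose axes are the flange's). Camera axes: x right, y up, looking along -z (the intrinsics and any distortion apply to the point x, -y, -z); pixel columns grow to the right and rows downward; lengths in m; the calibration is good to about 2 mm. A picture is of the moment at which its call begins: read the wrist's pose just before it.
- hand_in(): hands the job in; it is judged then, once.
Trained networks look in the newest picture that a camera, given by its name, has taken for a name from the list of things; names that differ only in an ending like _2 or _b are one class to them, and where a whole thing is asked for, a point or a joint stands for the part that bears it (a point fixed in the world has none). Each returns a list of dicts, best first, with "confidence" (0 to 1); they miss things now and then, are a little off and sometimes report something else, mostly with a low value. They report only what shows in the picture. A call takes as long as a camera call. They do not tell look-alikes from the thing itself.
- cut_out(label, camera): "region" (480x640 bool, what is visible of it) and "extent" ([centre column, centre row, width, height] in pixels, round what is visible of it).
The state is a dict: "time": time; "q": joint angles; "joint_velocities": joint speeds; "joint_torque": joint torques, N m; "position": TCP position; "tool_rot": TCP orientation; "ft_force": force on the tool from outside, world axes, zero at the start; "moment": the same for the moment, N m; "grip_width": finger opening in m; "grip_force": force on a finger pad.
Only numpy, scipy, OpenCV 4.12 (cv2) and the standard library are available. Lean on these libraries where they do the work, as an engineer would, in place of code of your own. Each camera call takes 0.05 s, during which the arm holds its last target. There are 200 camera calls.

## Working session

There is one attempt and no reset: what is moved stays moved. The work goes in short steps, Python scripts to look and compute and a tool call to move; the robot and the scene stay as the last step left them, time stands still between calls to the robot, and variables do not carry over. Pictures are saved under pics/ and viewed, at most 10 in all, crops included, and the job is handed in when it is done.

Besides the shell and the picture viewer there is one more tool, called after "Call:" as name([rows], argument=value, ...), one row to a line, values as JSON. step_arm: Moves the arm, as the interface text tells. Its arguments: {"type":"object","properties":{"rows":{"type":"array"},"jaw":{"type":"number"},"squeeze":{"type":"number"}},"required":["rows"]}

```bash
ls; mkdir -p pics
cat > h.py <<'E'
import numpy as np, cv2
from rig import get_obs, camera, hand_in, cut_out, robot
from scipy.spatial.transform import Rotation as R
def snap(n):
    o=get_obs(); c=camera(n); c['f']=240/np.tan(np.radians(c['fov_y'])/2)
    if 'extrinsics' in c: c['T']=np.array(c['extrinsics'])
    else:
        T=np.eye(4); T[:3,:3]=R.from_quat(o['tool_rot']).as_matrix(); T[:3,3]=o['position']; c['T']=T@np.array(c['mount'])
    return c
def cloud(c):
    v,u=np.mgrid[:480,:640]; d=c['depth']
    P=np.stack([(u-c['cx'])/c['f']*d,-(v-c['cy'])/c['f']*d,-d],-1)
    return P@c['T'][:3,:3].T+c['T'][:3,3]
def proj(c,p):
    q=(np.asarray(p)-c['T'][:3,3])@c['T'][:3,:3]
    return c['cx']+c['f']*q[...,0]/-q[...,2], c['cy']-c['f']*q[...,1]/-q[...,2]
E
python3 - <<'E'
from h import *
o=get_obs(); print(o, robot.__dict__ if hasattr(robot,'__dict__') else robot)
for n in ('top','side'):
    c=snap(n); cv2.imwrite(f'pics/{n}1.png',c['pixels']); print(n,[k for k in c],c['fov_y'],c['T'][:3,3])
    P=cloud(c)
    for l in ('slide_dryer','slide_tray','crossbar','oil_bottle','petri_dish','marker','slides'):
        for r in cut_out(l,n)[:3]:
            m=r['region']&(c['depth']>0); print(l,round(r['confidence'],2),np.round(r['extent']),np.round(np.median(P[m],0),3) if m.any() else None)
E
```

```text
pics
{'time': 0.0, 'q': array([ 1.03551218e+00,  5.28430133e-01,  1.43391540e+00, -9.12542689e-06,
        1.18141653e+00, -1.78542160e-01]), 'joint_velocities': array([-0.00074295, -0.00074678, -0.00125924, -0.00057381, -0.00043182,
       -0.00039427]), 'joint_torque': array([-1.10899378e-03, -4.40033019e+01, -1.76596302e+01,  6.33506547e-02,
        5.79342199e-02, -1.77093789e-04]), 'position': array([0.21807781, 0.58533889, 0.4037892 ]), 'tool_rot': array([ 1.77424836e-01,  9.84133757e-01, -1.01782103e-03, -3.75024825e-04]), 'ft_force': array([-0.54151135, -0.7396902 ,  0.04291024]), 'moment': array([-0.06505182, -0.02481826,  0.01708811]), 'grip_force': 0.0, 'grip_width': 0.08727334074612526} {}
top ['pixels', 'depth', 'fov_y', 'cx', 'cy', 'extrinsics', 'f', 'T'] 55.5074088799648 [0.37745998 0.41903201 0.88682939]
slide_dryer 0.68 [343. 226.  94. 118.] [0.592 0.381 0.05 ]
slide_tray 0.93 [207. 266.  69.  50.] [0.505 0.63  0.008]
slide_tray 0.6 [347. 234.  64.  71.] [0.552 0.361 0.058]
slide_tray 0.54 [313. 196.   1.  12.] [0.63  0.422 0.053]
crossbar 0.77 [343. 226.  98. 119.] 
[... 509 characters left out ...]
.12735785 0.56937269]
slide_dryer 0.84 [311. 242. 115.  70.] [0.584 0.412 0.043]
slide_tray 0.96 [342. 353.  64.  64.] [0.506 0.642 0.009]
slide_tray 0.65 [319. 226.  63.  24.] [0.555 0.364 0.059]
crossbar 0.74 [310. 242. 112.  72.] [0.586 0.412 0.043]
oil_bottle 0.67 [295. 282.  17.  36.] [0.59  0.513 0.034]
oil_bottle 0.18 [310. 242. 109.  68.] [0.588 0.414 0.043]
petri_dish 0.59 [322. 226.  67.  32.] [0.554 0.365 0.059]
petri_dish 0.54 [321. 212.  32.  12.] [0.564 0.225 0.016]
marker 0.58 [350. 279.  75.  15.] [0.487 0.465 0.013]
slides 0.92 [338. 356.  46.  41.] [0.507 0.648 0.009]
slides 0.77 [313. 229.  38.  17.] [0.565 0.366 0.059]
slides 0.19 [293. 282.  16.  32.] [0.59  0.513 0.035]
```

Run:
```python
from h import *
print(robot.tip_extent)
c=cv2.imread('pics/top1.png'); cv2.imwrite('pics/t2.png',cv2.resize(c[130:340,160:460],None,fx=2.6,fy=2.6,interpolation=2))
```

```text
0.1822
```

View pics/t2.png

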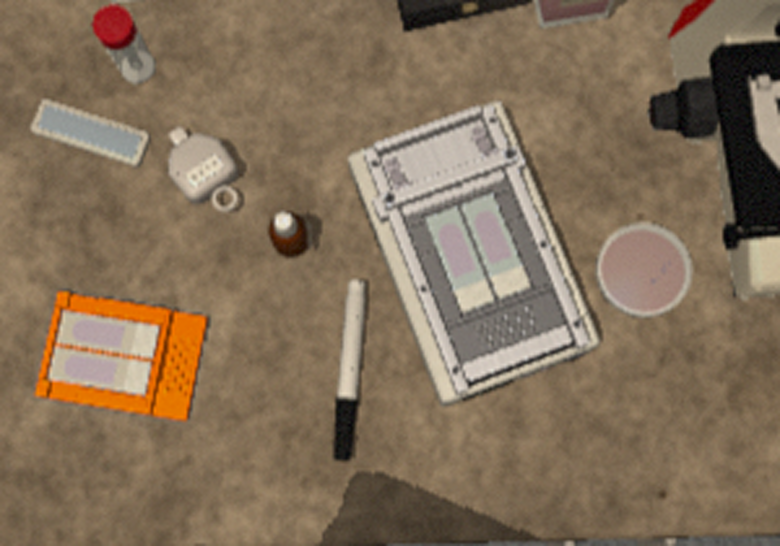

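The image shows two tray-like things: a grey tray in the dryer at top-camera pixel (347,234), and an orange tray lying loose at (207,266). I choose the grey one. Next I fit its pose.

Run:
```python
from h import *
c=snap('top'); P=cloud(c)
b=(P[...,2]>.025)&(P[...,2]<.09)&(abs(P[...,0]-.59)<.16)&(abs(P[...,1]-.38)<.14)&(c['depth']>0)
n,l,s,_=cv2.connectedComponentsWithStats(b.astype(np.uint8)); print(s)
k=1+np.argmax(s[1:,4]); q=P[l==k]
r=cv2.minAreaRect(q[:,:2].astype(np.float32)*1000); print(r, q.shape, np.percentile(q[:,2],[1,10,30,50,70,90,99]))
```

```text
[[     0      0    640    480 300328]
 [   294    168     97    117   6694]
 [   263    211     16     15    178]]
((573.098876953125, 367.62762451171875), (201.81234741210938, 124.78179931640625), 19.33716583251953) (6694, 3) [0.03323704 0.03944646 0.05015931 0.05613895 0.05813104 0.06068691
 0.06979348]
```

Call:
step_arm([
  [0.036,-0.03,0,0,0,5],
  [0.036,-0.03,0,0,0,5],
  [0.036,-0.03,0,0,0,5],
  [0.036,-0.03,0,0,0,5],
  [0.036,-0.03,0,0,0,5],
  [0.036,-0.03,0,0,0,5],
  [0.036,-0.03,0,0,0,5],
  [0.036,-0.03,0,0,0,5],
  [0,0,0,0,0,0],
  [0,0,0,0,0,0],
], jaw=0.03)

```text
time: 2.1
position: [0.5059, 0.3456, 0.4046]
tool_rot: [-0.169, 0.986, 0.0, -0.001]
ft_force: [0.1, -0.2, 0.2]
grip_width: 0.03
grip_force: 0.0
```

Run:
```python
from h import *
o=get_obs(); print(o['time'],o['position'],o['q'],o['ft_force'],R.from_quat(o['tool_rot']).as_matrix())
c=snap('wrist'); np.save('w.npy',c,allow_pickle=True); cv2.imwrite('pics/w1.png',c['pixels']); print(c['mount'],c['fov_y'])
for l in ('slide_tray','slides','slide_dryer'):
    for r in cut_out(l,'wrist')[:2]: print(l,r['confidence'],r['extent'])
```

```text
2.1 [0.50591311 0.3456304  0.40455398] [ 4.17047353e-01  5.11153496e-01  1.46470535e+00  7.01832305e-04
  1.16675539e+00 -1.49424556e+00] [ 0.06646886 -0.16675938  0.15883686] [[-9.42680525e-01 -3.33694471e-01 -1.19533662e-03]
 [-3.33694902e-01  9.42681113e-01  1.76240128e-04]
 [ 1.06801090e-03  5.65015874e-04 -9.99999270e-01]]
[[ 3.90831729e-04  9.66927223e-01  2.55052137e-01  7.00268215e-02]
 [ 9.99999917e-01 -3.49592183e-04 -2.07022371e-04  3.46686030e-04]
 [-1.11011333e-04  2.55052197e-01 -9.66927280e-01  2.03737582e-02]
 [ 0.00000000e+00  0.00000000e+00  0.00000000e+00  1.00000000e+00]] 64.66676325349557
slide_tray 0.92 [316.3, 257.3, 91.4, 96.6]
slide_tray 0.8 [572.0, 292.0, 101.4, 109.8]
slides 0.73 [316.0, 276.4, 58.7, 56.1]
slides 0.68 [582.1, 287.0, 74.2, 39.4]
slide_dryer 0.94 [316.8, 279.1, 135.2, 194.3]
```

View pics/w1.png

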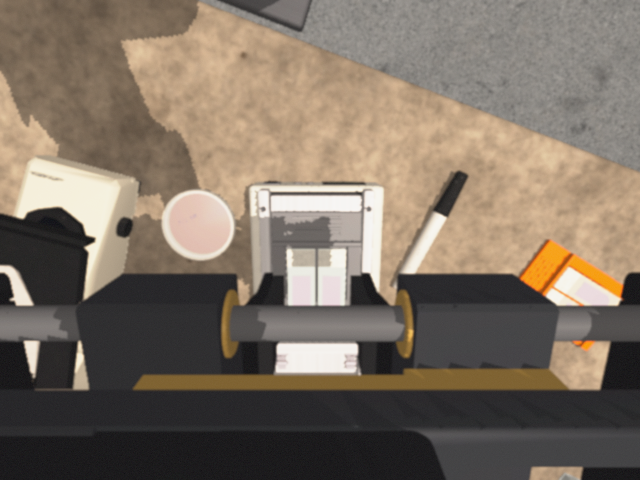

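The wrist view shows the grey tray in the dryer around (316,257), with its thumb rest up at rows 213–245. The pen is at (435,230), the dish at (198,225) and the microscope at far left. Next I take a height profile in the dryer frame.

```bash
cat >> h.py <<'E'
A=np.radians(19.34); D=np.array([.5731,.3676])
def dry(P):
    x=P[...,0]-D[0]; y=P[...,1]-D[1]; return np.stack([x*np.cos(A)+y*np.sin(A),-x*np.sin(A)+y*np.cos(A),P[...,2]],-1)
E
python3 - <<'E'
from h import *
for n,c in (('w',np.load('w.npy',allow_pickle=True).item()),('t',snap('side'))):
    q=dry(cloud(c)); g=c['pixels'].mean(2); ok=c['depth']>0
    for x0 in np.arange(-.106,-.02,.002):
        m=ok&(abs(q[...,0]-x0-.001)<.001)&(abs(q[...,1])<.022)
        if m.sum()>2: print(n,round(x0*1000),m.sum(),np.round(np.percentile(q[m][:,2],[20,50,80])*1000,1),g[m].mean().round())
c=np.load('w.npy',allow_pickle=True).item()
q=dry(cloud(c)); m=(abs(q[...,0]+.07)<.012)&(q[...,2]<.1)&(c['depth']>0)
for y0 in np.arange(-.07,.07,.003):
    k=m&(abs(q[...,1]-y0)<.0015)
    if k.any(): print('y',round(y0*1000),np.round(np.median(q[k][:,2])*1000,1),c['pixels'].mean(2)[k].mean().round())
for y0 in (-.02,.02):
  k=(abs(q[...,1]-y0)<.05)&(c['depth']>0)
E
```

```text
w -106 1805 [305.3 307.  311.3] 86.0
w -104 2782 [307.6 308.7 310. ] 103.0
w -102 2237 [308.9 309.7 310.6] 114.0
w -100 2465 [309.2 310.4 339.8] 80.0
w -98 22649 [328.7 334.6 340.6] 38.0
w -96 5545 [318.6 321.  335.3] 73.0
w -94 421 [ 41.2 309.4 334.1] 83.0
w -92 354 [ 49.5 301.6 309.1] 122.0
w -90 289 [ 49.7 299.  304.8] 112.0
w -88 233 [ 49.7 297.3 302.6] 126.0
w -86 302 [ 49.8 290.1 298.6] 111.0
w -84 666 [223.  243.2 288.4] 76.0
w -82 1058 [227.2 241.4 252.1] 58.0
w -80 379 [ 54.1 239.4 286.1] 96.0
w -78 328 [ 55.8 240.1 282.7] 87.0
w -76 435 [ 56.3 271.1 276.8] 73.0
w -74 377 [ 56.1 270.9 273.2] 69.0
w -72 387 [ 56.2 270.9 272.1] 69.0
w -70 364 [ 56.4 270.7 271.8] 68.0
w -68 349 [ 55.8 270.2 271.5] 73.0
w -66 320 [ 55.8 270.3 271.4] 74.0
w -64 208 [ 55.5 248.9 270.4] 93.0
w -62 113 [55.2 55.7 56.4] 119.0
w -60 103 [55.5 56.1 56.6] 117.0
w -58 117 [55.2 55.8 56.2] 115.0
w -56 108 [55.1 55.6 56.2] 116.0
w -54 208 [56.  60.4 62.5] 103.0
w -52 101 [62.  62.7 63.2] 112.0
w -48 107 [55.1 55.8 56.4] 113.0
w -46 140 [55.7 57.5 58.6] 171.0
w -44 105 [57.6 58.3 58.8] 188.0
w -42 108 [57.8
[... 1837 characters left out ...]
 -61 37.6 151.0
y -58 39.1 192.0
y -55 39.9 194.0
y -52 39.8 175.0
y -49 57.3 178.0
y -46 57.8 178.0
y -43 57.5 186.0
y -40 54.1 153.0
y -37 55.5 134.0
y -34 55.4 139.0
y -31 55.3 129.0
y -28 55.5 137.0
y -25 55.5 152.0
y -22 55.5 155.0
y -19 55.6 152.0
y -16 55.5 145.0
y -13 55.6 146.0
y -10 55.7 146.0
y -7 55.7 143.0
y -4 55.6 144.0
y -1 55.5 145.0
y 2 55.6 134.0
y 5 55.6 133.0
y 8 55.7 132.0
y 11 55.5 135.0
y 14 55.7 163.0
y 17 55.5 176.0
y 20 55.6 177.0
y 23 55.5 179.0
y 26 55.4 184.0
y 29 55.7 183.0
y 32 55.3 181.0
y 35 55.6 185.0
y 38 55.4 182.0
y 41 54.7 161.0
y 44 57.2 202.0
y 47 57.7 236.0
y 50 57.6 242.0
y 53 40.4 239.0
y 56 39.7 242.0
y 59 39.6 242.0
y 62 38.1 230.0
y 68 0.3 207.0
```

Call:
step_arm([
  [0.0045,0.0005,-0.03,0,0,0],
  [0,0,-0.04,0,0,0],
  [0,0,-0.04,0,0,0],
  [0,0,-0.03,0,0,0],
  [0,0,-0.015,0,0,0],
  [0,0,-0.005,0,0,0],
  [0,0,0,0,0,0],
  [0,0,0,0,0,0],
])

```text
time: 3.35
position: [0.5112, 0.3464, 0.246]
tool_rot: [-0.17, 0.985, 0.0, 0.001]
ft_force: [-1.2, -0.9, -0.2]
grip_width: 0.0301
grip_force: 0.0
```

Call:
step_arm([
  [0,0,-0.003,0,0,0],
  [0,0,-0.003,0,0,0],
  [0,0,-0.002,0,0,0],
  [0,0,0,0,0,0],
])

```text
time: 3.85
position: [0.5109, 0.3462, 0.2374]
tool_rot: [-0.17, 0.985, 0.0, 0.0]
ft_force: [-1.3, -0.6, 5.9]
grip_width: 0.0303
grip_force: 2.9
```

Run:
```python
from h import *
o=get_obs(); print(o['time'],o['position'],o['ft_force'],o['moment'],dry(o['position']))
c=snap('side'); cv2.imwrite('pics/s2.png',cv2.resize(c['pixels'][170:320,220:420],None,fx=4,fy=4,interpolation=2))
```

```text
3.85 [0.51088478 0.34615762 0.23740875] [-1.25670029 -0.55884695  5.89201447] [-0.03449018  0.23427214 -0.01531085] [-0.06580555  0.00037163  0.23740875]
```

View pics/s2.png

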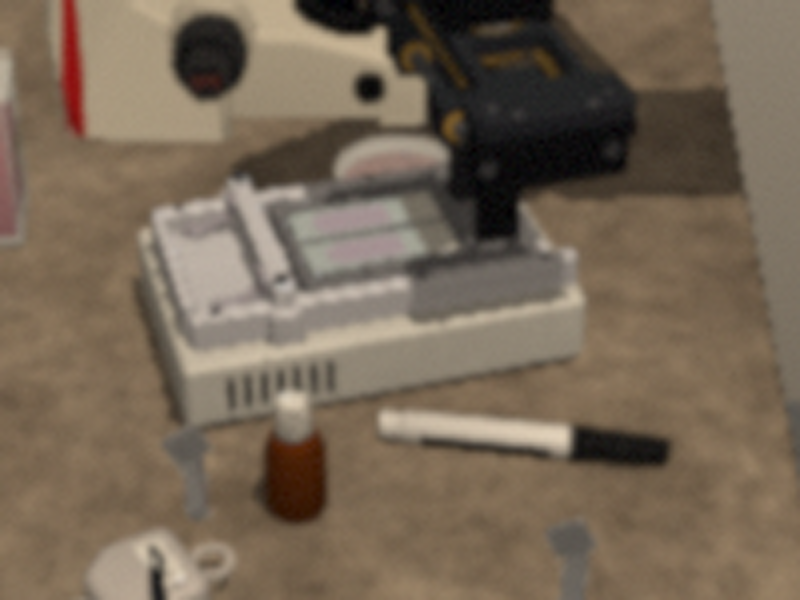

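The fingertips stand on the thumb rest at crop (495,220), i.e. pixel (344,225), behind the ridge and clear of the slides; contact force is 5.9 N. Now press.

Call:
step_arm([
  [0,0,-0.002,0,0,0],
  [0,0,-0.002,0,0,0],
  [0,0,-0.002,0,0,0],
  [0,0,-0.001,0,0,0],
  [0,0,0,0,0,0],
  [0,0,0,0,0,0],
])

```text
time: 4.65
position: [0.5108, 0.3462, 0.2316]
tool_rot: [-0.17, 0.985, 0.0, 0.0]
ft_force: [-2.2, -1.5, 10.4]
grip_width: 0.03
grip_force: 5.8
```

Call:
step_arm([
  [0,0,-0.001,0,0,0],
  [0,0,-0.001,0,0,0],
  [0,0,-0.001,0,0,0],
  [0,0,0,0,0,0],
])

```text
time: 5.15
position: [0.5108, 0.3462, 0.2305]
tool_rot: [-0.17, 0.985, 0.0, 0.001]
ft_force: [-5.9, -3.3, 21.8]
grip_width: 0.03
grip_force: 10.9
```

Call:
step_arm([
  [0.0028,0.001,0,0,0,0],
  [0.0038,0.0013,0,0,0,0],
  [0.0038,0.0013,0,0,0,0],
  [0.0038,0.0013,0,0,0,0],
  [0.0038,0.0014,0,0,0,0],
  [0,0,0,0,0,0],
])

```text
time: 5.9
position: [0.5255, 0.3518, 0.2304]
tool_rot: [-0.17, 0.985, -0.001, -0.005]
ft_force: [-12.1, -5.1, 29.0]
grip_width: 0.0301
grip_force: 14.3
```

Run:
```python
from h import *
o=get_obs(); print(o['time'],dry(o['position']),o['ft_force'],o['moment'])
c=snap('side'); cv2.imwrite('pics/s3.png',cv2.resize(c['pixels'][190:280,240:390],None,fx=5,fy=5,interpolation=2))
```

```text
5.9 [-0.05010771  0.00082704  0.23042218] [-12.12458249  -5.12872808  28.98368383] [-0.7701788   2.35088139  0.02527427]
```

View pics/s3.png

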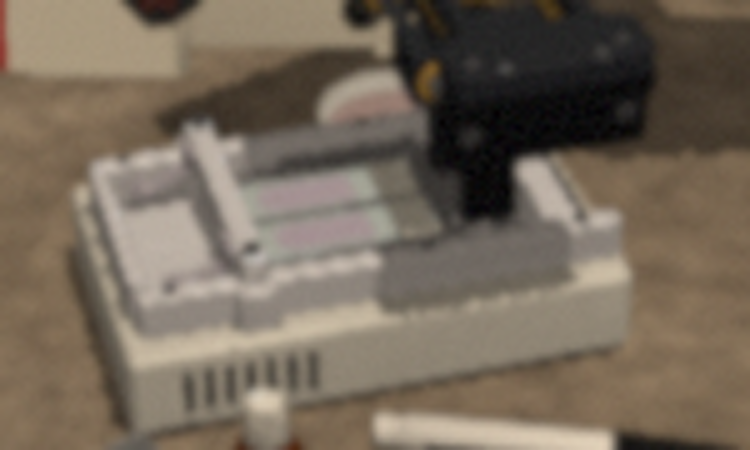

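The tray has moved about 15 mm: its nose is now under the crossbar, the slides' far ends almost reach the bar at crop (245,200), and bare plate shows behind the fingers at (560,190). Bystanders are untouched. I continue with slightly less pressure.

Call:
step_arm([
  [0.0038,0.0013,0.0005,0,0,0],
  [0.0038,0.0013,0,0,0,0],
  [0.0038,0.0013,0,0,0,0],
  [0.0038,0.0013,0,0,0,0],
  [0.0038,0.0013,0,0,0,0],
])

```text
time: 6.58
position: [0.5442, 0.3582, 0.2304]
tool_rot: [-0.17, 0.985, -0.001, -0.006]
ft_force: [-16.8, -5.4, 29.1]
grip_width: 0.0302
grip_force: 15.0
```

Run:
```python
from h import *
o=get_obs(); print(o['time'],dry(o['position']),o['ft_force'],o['moment'],R.from_quat(o['tool_rot']).as_matrix()[:,2])
```

```text
6.575 [-0.03040401  0.00074107  0.2304249 ] [-16.80905379  -5.44289468  29.06990654] [-1.01751914  3.05357219  0.02421044] [-0.0121012  -0.00449151 -0.99991669]
```

Call:
step_arm([
  [0.0038,0.0013,0.0003,0,0,0],
  [0.0038,0.0013,0,0,0,0],
  [0.0038,0.0013,0,0,0,0],
  [0.0038,0.0013,0,0,0,0],
])

```text
time: 7.08
position: [0.5579, 0.3631, 0.2305]
tool_rot: [-0.17, 0.985, -0.002, -0.009]
ft_force: [-16.7, -6.2, 26.1]
grip_width: 0.0301
grip_force: 13.4
```

Call:
step_arm([
  [0.0019,0.0007,0,0,0,0],
  [0.0019,0.0007,0,0,0,0],
])

```text
time: 7.32
position: [0.5634, 0.365, 0.2305]
tool_rot: [-0.17, 0.985, -0.001, -0.005]
ft_force: [-13.4, -5.0, 23.1]
grip_width: 0.0299
grip_force: 11.9
```

Call:
step_arm([
  [0.0014,0.0005,0,0,0,0],
  [0.0014,0.0005,0,0,0,0],
])

```text
time: 7.58
position: [0.5647, 0.3655, 0.2305]
tool_rot: [-0.17, 0.985, -0.002, -0.009]
ft_force: [-17.8, -5.6, 28.8]
grip_width: 0.0297
grip_force: 14.1
```

Run:
```python
from h import *
o=get_obs(); z=R.from_quat(o['tool_rot']).as_matrix()[:,2]; print(o['time'],dry(o['position']),dry(o['position']+.1822*z),o['ft_force'],z)
c=snap('side'); cv2.imwrite('pics/s4.png',cv2.resize(c['pixels'][190:280,240:390],None,fx=5,fy=5,interpolation=2))
```

```text
7.575 [-0.00864933  0.00080067  0.23045827] [-0.01191059  0.00070683  0.04828748] [-17.81329515  -5.60285416  28.81576684] [-0.01671868 -0.00641373 -0.99983966]
```

View pics/s4.png

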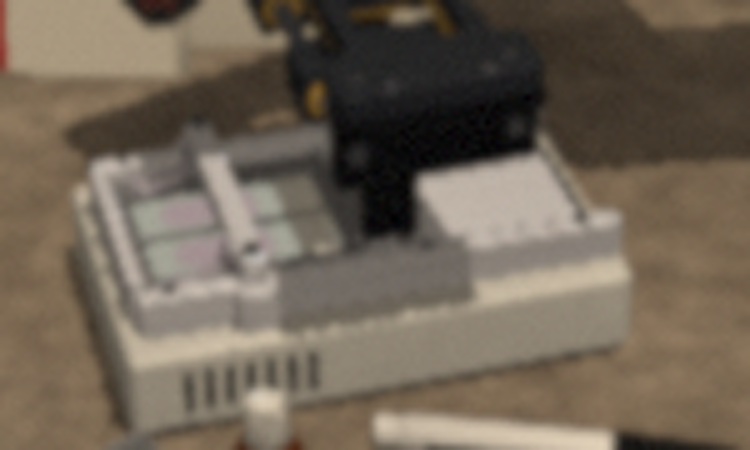

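The tray is almost at the end stop, with the nose near crop (130,240); I push on in small steps until the force rises.

Call:
step_arm([
  [0.0014,0.0005,0,0,0,0],
  [0.0009,0.0003,0,0,0,0],
  [0,0,0,0,0,0],
])

```text
time: 8.0
position: [0.5661, 0.366, 0.2305]
tool_rot: [-0.17, 0.985, -0.002, -0.01]
ft_force: [-18.7, -6.3, 28.5]
grip_width: 0.0302
grip_force: 14.3
```

Run:
```python
from h import *
o=get_obs(); z=R.from_quat(o['tool_rot']).as_matrix()[:,2]; print(o['time'],dry(o['position']),dry(o['position']+.1822*z),o['ft_force'],z)
for n in ('wrist','top'):
  c=snap(n);q=dry(cloud(c)); ok=c['depth']>0
  for x0 in np.arange(-.036,.03,.002):
    m=ok&(abs(q[...,0]-x0-.001)<.001)&(abs(q[...,1])<.036)&(q[...,2]<.075)
    if m.sum()>2: print(n,round(x0*1000),m.sum(),np.round(np.percentile(q[m][:,2],[20,50,80])*1000,1))
```

```text
8.0 [-0.00712732  0.00081339  0.23047427] [-0.01089841  0.00066192  0.04831337] [-18.67106723  -6.30934442  28.52556433] [-0.01925429 -0.00763889 -0.99978544]
wrist -36 670 [41.2 41.7 42.2]
wrist -34 641 [41.2 41.6 42.2]
wrist -32 628 [41.1 41.6 42.1]
wrist -30 642 [41.1 41.6 42.1]
wrist -28 1082 [41.4 42.3 45.6]
wrist -26 822 [46.6 47.4 48. ]
wrist -24 1067 [47.4 48.2 61.6]
wrist -22 1217 [47.7 52.5 68.1]
wrist -20 527 [47.2 47.7 48.5]
wrist -18 520 [47.2 47.8 48.7]
wrist -16 437 [47.2 47.8 48.3]
wrist -14 427 [47.2 47.7 48.3]
wrist -12 385 [47.4 47.9 48.5]
wrist -10 336 [47.2 47.7 48.1]
wrist -8 219 [47.1 47.6 48. ]
wrist -2 3 [73.1 73.6 74. ]
wrist 10 227 [49.8 50.4 50.9]
wrist 12 291 [49.7 50.2 50.7]
wrist 14 315 [49.7 50.2 50.7]
wrist 16 306 [49.7 50.2 50.7]
wrist 18 304 [49.8 50.2 50.7]
wrist 20 308 [49.7 50.2 50.8]
wrist 22 270 [49.7 50.2 50.7]
wrist 24 305 [49.2 49.7 50.2]
wrist 26 310 [49.1 49.7 50.2]
wrist 28 117 [48.9 49.4 49.7]
top -36 11 [40.3 41.5 42.5]
top -34 5 [40.5 40.7 41. ]
```

Call:
step_arm([
  [0.0014,0.0005,0,0,0,0],
  [0.0014,0.0005,0,0,0,0],
  [0,0,0,0,0,0],
])

```text
time: 8.48
position: [0.5674, 0.3665, 0.2304]
tool_rot: [-0.17, 0.985, -0.003, -0.013]
ft_force: [-22.2, -7.9, 32.9]
grip_width: 0.0304
grip_force: 18.1
```

```bash
cat > m.py <<'E'
from h import *
o=get_obs(); z=R.from_quat(o['tool_rot']).as_matrix()[:,2]; print(o['time'],dry(o['position']),dry(o['position']+.1822*z),o['ft_force'],z)
c=snap('wrist');q=dry(cloud(c)); ok=c['depth']>0
for y0 in (-.025,.025):
  for x0 in np.arange(-.031,-.023,.001):
    m=ok&(abs(q[...,0]-x0-.0005)<.0005)&(abs(q[...,1]-y0)<.01)&(q[...,2]<.06)
    print(y0,round(x0*1000),m.sum(),np.round(np.percentile(q[m][:,2],[20,50,80])*1000,1))
E
python3 m.py
```

```text
8.475 [-0.00573203  0.00085137  0.2304198 ] [-0.0106234   0.000637    0.04828559] [-22.24540341  -7.92253491  32.91837978] [-0.02494159 -0.01000091 -0.99963888]
-0.025 -31 89 [41.1 41.6 42.1]
-0.025 -30 86 [41.  41.5 41.9]
-0.025 -29 87 [41.1 41.6 42.2]
-0.025 -28 89 [41.  41.6 42.1]
-0.025 -27 198 [41.5 43.3 46.1]
-0.025 -26 148 [45.3 47.1 47.7]
-0.025 -25 97 [47.1 47.5 48.1]
-0.025 -24 88 [47.1 47.6 48.1]
0.025 -31 82 [41.2 41.6 42.1]
0.025 -30 90 [41.2 41.7 42.2]
0.025 -29 93 [41.1 41.5 42. ]
0.025 -28 85 [40.9 41.5 42. ]
0.025 -27 229 [41.7 44.  46.6]
0.025 -26 118 [46.2 47.2 47.8]
0.025 -25 95 [47.2 47.5 48.1]
0.025 -24 90 [47.1 47.6 48. ]
```

Tip nearly stalled, near edge at about -26.3 mm (home: -26). I ease the down force a little and push once more to confirm.

Call:
step_arm([
  [0.0009,0.0003,0.0006,0,0,0],
  [0.0014,0.0005,0.0004,0,0,0],
  [0.0014,0.0005,0,0,0,0],
  [0,0,0,0,0,0],
])

```text
time: 9.02
position: [0.5689, 0.3671, 0.2304]
tool_rot: [-0.17, 0.985, -0.004, -0.017]
ft_force: [-26.2, -11.3, 33.5]
grip_width: 0.0296
grip_force: 19.1
```

```bash
python3 m.py
```

```text
9.025 [-0.0040805   0.00093345  0.2303901 ] [-0.01057279  0.0006338   0.04830605] [-26.21359186 -11.2917783   33.47450247] [-0.03307738 -0.0133524  -0.9993636 ]
-0.025 -31 83 [41.1 41.4 42. ]
-0.025 -30 91 [41.1 41.6 42.1]
-0.025 -29 90 [41.1 41.5 42.1]
-0.025 -28 85 [41.2 41.7 42.2]
-0.025 -27 210 [41.8 43.5 46.2]
-0.025 -26 127 [46.6 47.2 47.8]
-0.025 -25 88 [47.1 47.7 48.1]
-0.025 -24 97 [47.1 47.6 48.1]
0.025 -31 91 [41.2 41.7 42.2]
0.025 -30 84 [41.1 41.6 42. ]
0.025 -29 93 [41.1 41.6 42.2]
0.025 -28 91 [41.2 41.6 42.1]
0.025 -27 212 [41.7 44.1 46.3]
0.025 -26 126 [46.4 47.3 47.9]
0.025 -25 95 [47.1 47.6 48. ]
0.025 -24 95 [47.2 47.6 48. ]
```

The tray has stalled at 28 N with the tip still, so it is home. I release: first ease the pressure, then relax the push while lifting off.

Call:
step_arm([
  [-0.0005,-0.0002,0.0015,0,0,0],
  [-0.0005,-0.0002,0.0015,0,0,0],
  [-0.0009,-0.0003,0.0015,0,0,0],
  [0,0,0,0,0,0],
])

```text
time: 9.57
position: [0.5683, 0.3668, 0.2307]
tool_rot: [-0.17, 0.985, -0.003, -0.015]
ft_force: [-19.4, -6.3, 11.0]
grip_width: 0.0301
grip_force: 12.8
```

```bash
python3 m.py
```

```text
9.575 [-0.00481835  0.00079082  0.23074438] [-0.01049731  0.00061721  0.04863299] [-19.41444335  -6.25867128  10.96720481] [-0.02909437 -0.01122134 -0.99951368]
-0.025 -31 95 [41.3 41.8 42.4]
-0.025 -30 89 [41.5 41.9 42.4]
-0.025 -29 81 [41.3 41.9 42.5]
-0.025 -28 87 [41.2 41.6 42. ]
-0.025 -27 208 [41.8 43.9 46.4]
-0.025 -26 131 [46.  47.2 48.1]
-0.025 -25 98 [47.3 47.9 48.3]
-0.025 -24 91 [47.3 47.8 48.4]
0.025 -31 92 [41.4 41.9 42.5]
0.025 -30 85 [41.2 41.8 42.2]
0.025 -29 90 [41.4 41.9 42.3]
0.025 -28 85 [41.2 41.7 42.2]
0.025 -27 220 [41.8 44.  46.4]
0.025 -26 115 [46.5 47.6 48.1]
0.025 -25 106 [47.1 47.6 48.2]
0.025 -24 88 [47.2 47.8 48.2]
```

Call:
step_arm([
  [-0.0009,-0.0003,0.0012,0,0,0],
  [-0.0009,-0.0003,0.0012,0,0,0],
  [-0.0009,-0.0003,0.0012,0,0,0],
  [0,0,0,0,0,0],
])

```text
time: 10.12
position: [0.5673, 0.3663, 0.2328]
tool_rot: [-0.17, 0.985, -0.002, -0.012]
ft_force: [-12.1, -3.0, -0.5]
grip_width: 0.0298
grip_force: 7.3
```

```bash
python3 m.py
```

```text
10.125 [-0.0059298   0.00071408  0.23275944] [-0.01050533  0.00062411  0.05061692] [-12.13113266  -3.02056463  -0.52568831] [-0.02353202 -0.00878261 -0.99968451]
-0.025 -31 90 [43.1 43.6 44. ]
-0.025 -30 89 [43.  43.5 44.1]
-0.025 -29 88 [43.  43.4 44. ]
-0.025 -28 90 [43.  43.7 44.1]
-0.025 -27 194 [43.5 45.7 48.3]
-0.025 -26 146 [47.8 49.2 49.9]
-0.025 -25 94 [49.2 49.7 50.3]
-0.025 -24 91 [49.2 49.6 50.1]
0.025 -31 88 [43.  43.5 44.1]
0.025 -30 89 [42.9 43.6 44.1]
0.025 -29 92 [43.1 43.6 44.2]
0.025 -28 84 [43.1 43.5 44.1]
0.025 -27 229 [43.8 45.9 48.4]
0.025 -26 125 [48.5 49.4 50.1]
0.025 -25 93 [49.4 49.8 50.2]
0.025 -24 91 [49.2 49.7 50.3]
```

Call:
step_arm([
  [-0.0014,-0.0004,0,0,0,0],
  [-0.0014,-0.0004,0,0,0,0],
  [0,0,0,0,0,0],
])

```text
time: 10.55
position: [0.5661, 0.3659, 0.2338]
tool_rot: [-0.17, 0.985, -0.002, -0.009]
ft_force: [-8.9, -3.4, -0.7]
grip_width: 0.0301
grip_force: 6.5
```

```bash
python3 m.py
```

```text
10.55 [-0.00712383  0.00069795  0.23375097] [-0.01054589  0.00061594  0.05158313] [-8.89574939 -3.39458963 -0.70751168] [-0.01757299 -0.00664477 -0.9998235 ]
-0.025 -31 81 [44.2 44.6 45.1]
-0.025 -30 89 [44.1 44.5 45. ]
-0.025 -29 84 [44.2 44.5 45. ]
-0.025 -28 89 [44.1 44.6 45.2]
-0.025 -27 211 [44.7 46.3 49.3]
-0.025 -26 140 [49.2 50.1 50.9]
-0.025 -25 92 [50.3 50.9 51.4]
-0.025 -24 86 [50.2 50.7 51.2]
0.025 -31 85 [44.3 44.6 45.2]
0.025 -30 88 [44.1 44.7 45.3]
0.025 -29 83 [44.1 44.7 45. ]
0.025 -28 88 [44.  44.5 45.1]
0.025 -27 231 [44.8 47.  49.6]
0.025 -26 118 [49.4 50.4 51. ]
0.025 -25 101 [50.3 50.6 51.1]
0.025 -24 94 [50.4 50.8 51.2]
```

Call:
step_arm([
  [-0.0014,-0.0005,0.0005,0,0,0],
  [-0.0014,-0.0005,0.0005,0,0,0],
  [-0.0009,-0.0003,0,0,0,0],
  [0,0,0,0,0,0],
])

```text
time: 11.1
position: [0.5647, 0.3652, 0.2354]
tool_rot: [-0.17, 0.985, -0.001, -0.005]
ft_force: [-6.0, -0.8, -2.8]
grip_width: 0.0302
grip_force: 2.9
```

```bash
python3 m.py
```

```text
11.1 [-0.00871645  0.00055022  0.2354238 ] [-0.01058517  0.00052343  0.05323338] [-6.0402502  -0.77726972 -2.76666813] [-0.00962899 -0.0035354  -0.99994739]
-0.025 -31 87 [45.3 45.7 46.1]
-0.025 -30 84 [45.2 45.7 46.1]
-0.025 -29 86 [45.2 45.7 46.3]
-0.025 -28 100 [45.1 45.6 46.1]
-0.025 -27 202 [45.7 48.1 50.3]
-0.025 -26 140 [49.7 51.2 51.9]
-0.025 -25 92 [51.4 51.8 52.2]
-0.025 -24 91 [51.3 51.8 52.2]
0.025 -31 83 [45.1 45.8 46.1]
0.025 -30 86 [45.1 45.6 46.3]
0.025 -29 88 [45.1 45.7 46.3]
0.025 -28 84 [45.  45.6 46.1]
0.025 -27 240 [45.8 48.2 50.8]
0.025 -26 118 [50.8 51.4 52. ]
0.025 -25 92 [51.3 51.7 52.3]
0.025 -24 92 [51.4 51.8 52.3]
```

The plate has risen to where the crossbar holds it; the tip is off the rest and only leans on the ridge. Back off, then up.

Call:
step_arm([
  [-0.0014,-0.0005,0,0,0,0],
  [-0.0019,-0.0007,0.0003,0,0,0],
  [-0.0019,-0.0007,0.0005,0,0,0],
  [0,0,0.003,0,0,0],
  [0,0,0.01,0,0,0],
  [0,0,0.03,0,0,0],
  [0,0,0.05,0,0,0],
  [-0.02,-0.007,0.05,0,0,0],
  [-0.04,-0.014,0.02,0,0,0],
  [-0.04,-0.014,0,0,0,0],
  [0,0,0,0,0,0],
  [0,0,0,0,0,0],
])

```text
time: 12.65
position: [0.4631, 0.3293, 0.403]
tool_rot: [-0.17, 0.985, 0.001, 0.002]
ft_force: [-0.4, 0.4, 0.6]
grip_width: 0.0301
grip_force: 0.0
```

```bash
python3 m.py
python3 - <<'E'
from h import *
c=snap('wrist'); cv2.imwrite('pics/w5.png',c['pixels'])
s=snap('side'); a=cv2.resize(s['pixels'][190:290,240:400],None,fx=5,fy=5,interpolation=2); cv2.imwrite('pics/s5.png',a)
q=dry(cloud(c));ok=c['depth']>0
for x0 in np.arange(-.04,.1,.002):
    m=ok&(abs(q[...,0]-x0-.001)<.001)&(abs(q[...,1])<.02)&(q[...,2]<.09)
    if m.sum()>3: print(round(x0*1000),m.sum(),np.round(np.percentile(q[m][:,2],[20,50,80])*1000,1))
E
```

```text
12.65 [-1.16506276e-01  3.48520325e-04  4.03001032e-01] [-0.11559521  0.00039777  0.22080332] [-0.36174952  0.36469484  0.59702473] [ 0.00462865  0.00191103 -0.99998746]
-0.025 -31 14 [44.9 45.3 46.1]
-0.025 -30 1 [43.7 43.7 43.7]
-40 78 [45.1 45.9 46.4]
-38 83 [45.  45.7 46.3]
-36 74 [45.1 45.7 46.3]
-34 81 [45.3 45.6 46.3]
-32 71 [45.  45.5 45.9]
0 42 [58.2 58.7 59.5]
2 42 [58.1 58.5 59. ]
6 83 [52.2 53.3 54.2]
8 85 [53.7 54.3 54.7]
10 75 [53.7 54.2 54.8]
12 79 [53.6 54.5 54.9]
14 78 [53.6 54.3 54.8]
16 75 [53.6 54.5 54.8]
18 72 [53.5 54.1 54.7]
20 72 [53.7 54.4 54.8]
22 75 [53.7 54.1 54.7]
24 58 [53.2 54.  54.4]
26 71 [53.1 53.6 54.1]
28 70 [53.  53.6 54.2]
30 76 [53.  53.7 54.5]
32 73 [53.2 53.9 54.5]
34 74 [53.3 54.  54.7]
36 69 [53.2 53.8 54.7]
38 73 [53.4 54.  54.5]
40 41 [52.9 53.8 54.3]Traceback (most recent call last):
  File "m.py", line 7, in <module>
    print(y0,round(x0*1000),m.sum(),np.round(np.percentile(q[m][:,2],[20,50,80])*1000,1))
                                             ~~~~~~~~~~~~~^^^^^^^^^^^^^^^^^^^^^^
    return _quantile_unchecked(
        a, q, axis, out, overwrite_input, method, keepdims, weights)
    return _ureduce(a,
                    func=_quantile_ureduce_func,
    ...<5 lines>...
                    overwrite_input=overwrite_input,
                    method=method)
    r = func(a, **kwargs)
    result = _quantile(arr,
                       quantiles=q,
    ...<2 lines>...
                       out=out,
                       weights=wgt)
    slices_having_nans = np.isnan(arr[-1, ...])
                                  ~~~^^^^^^^^^
IndexError: index -1 is out of bounds for axis 0 with size 0
```

View pics/s5.png

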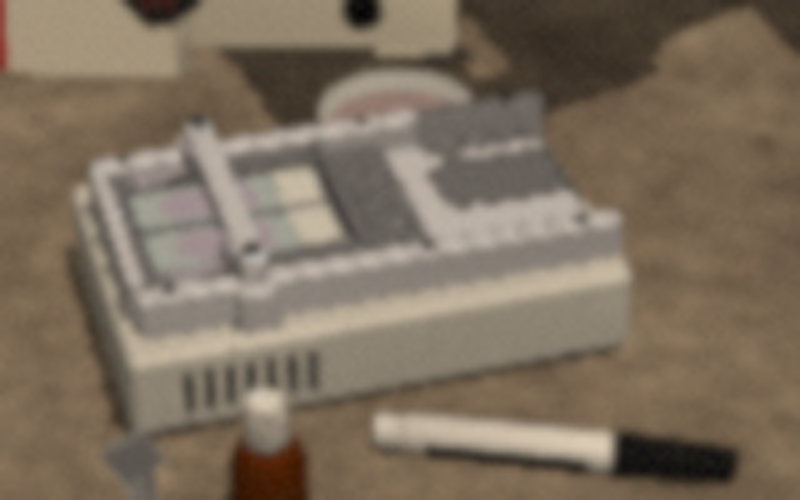

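The tray is home: the ridge sits at dryer x 0–4 mm, the slides start at 8 mm, and the plate is 4 mm down. In the picture the slides lie under the bar around crop (215,200), and the pen, bottle and dish are unmoved. The hand is clear, so I hand in.

```bash
python3 -c "
from rig import hand_in
print(hand_in())"
```

```text
the job is handed in; nothing more can be done
None
```

The grey tray was pressed down, pushed in under the crossbar to the end stop and let go; my measurements put it fully home with the hand clear, and the job is handed in (about 13 s used, no verdict returned).

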